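# Fill a stock tray and hold the settling table's run paddle

### The arm

A 7-joint arm with a two-finger parallel gripper is mounted at the origin on the work surface. World frame = base frame: x ahead of the robot, y to its left, z up, the work surface at z = 0. Lengths are in m, angles in rad, forces in N, time in s.
With the tool pointing down it reaches from about 0.425 to 1.025 m from the base axis. Payload 9.4 kg.
Tool frame: the origin (TCP) lies at the very end of the fingers, on their centre line; the grasp point (between the pads) lies 19 mm behind it; z points along the fingers, x is the direction in which the jaws open and shut, and the axes are right-handed (so a half turn about z gives the same grasp; the last joint's range is limited). The gripper opens to 85 mm and grips with 20 to 120 N. Pads are 22 mm wide; open, the fingers measure 114 mm over their backs; the gripper's body (76 mm by 85 mm) begins 54 mm behind the grasp point. The pads swing forward as they close: fully open they stand 13 mm farther back than shut.
Start: joints at [-1.276, 0.599, -0.003, 1.599, 0.002, 0.943, -0.08], TCP at [0.263, 0.675, 0.231] pointing down, gripper open.
Joint ranges: [-2.57, 2.57], [-0.35, 1.97], [-1.29, 1.29], [0.11, 2.56], [-1.05, 4.19], [0.11, 1.86], [-2.63, 2.63]. Speed limits (rad/s): [2.22, 2.22, 3.01, 3.01, 3.14, 3.14, 3.14].

### API

Orientations are given as a unit quaternion [x, y, z, w].
In Python, from bench import r, cams gives the robot as it stands.
- The arm moves only by the tool drive_tool, never from a script. Its argument "steps" is a list of rows, each a list of 3 entries, a list of its own where there are three numbers: the opening, from -1 (shut) to 1 (fully open), then the shift along the world's x, y, z in cm, then the turn about the world's z in rad. In form: [[hand, [dx, dy, dz], spin], ...]. A call has 1 to 10 rows; each row is the pose to reach, as a shift and turn from the pose commanded when the call began; what a row does not reach only later rows make up. A row lasts 1/8 s, in which the tool goes at most 62.5 mm and 10.7 degrees, less where a joint would pass 70% of its speed; a pose out of reach is approached as far as the arm can. A call with a gripper value outside its range is refused whole. The fingers move at their own pace and stop on an object; "squeeze" is the grip in N (left out, the last holds). Time passes only in rows, so rows that repeat a pose let the fingers close. It gives the time, the measured TCP pose, the force and the opening at its end, in the units of the state.
- r.sense(): the state, without advancing time (a new reading comes with each control period).
- cams.camera(name): name is "side" or "top"; returns a dict with "img" (400x640x3 uint8, blue, green, red), "vertical_fov" (degrees; the focal length in pixels is half the picture's height over the tangent of half this angle, whatever the lens; pixels are square), "cx", "cy" (the principal point, pixels), "k1" (the pictures are not rectified: a ray, as slopes to the right and down, at radius r is drawn at 1 + k1 r^2 times it, then the intrinsics apply), "extrinsics" (4x4, takes a point from world to camera coordinates). Camera axes: x right, y up, looking along -z (the intrinsics and any distortion apply to the point x, -y, -z); pixel columns grow to the right and rows downward; lengths in m; the calibration is good to about 2 mm. A picture is of the moment at which its call begins. There is no depth.
- r.sign_off(): hands the job in, once; it reports no verdict.
The state is a dict: "t": time; "joint_positions": joint angles; "qd": joint speeds; "tau": joint torques, N m; "eef_pos": TCP position; "tcp_rot": TCP orientation; "force": force on the tool from outside, world axes, zero at the start; "ft_torque": the same for the moment, N m; "gripper_width": finger opening in m.
Only numpy, scipy, OpenCV 4.12 (cv2) and the standard library are available. Lean on these libraries where they do the work, as an engineer would, in place of code of your own. Each camera call takes 0.05 s, during which the arm holds its last target.

### The job

Put the three loose fittings - the pull handle, the butt hinge and the cupboard knob - into the cardboard tray clamped on the settling table. Only when all three lie in it, press the hold-to-run paddle down to half of its travel, where it is level, never on to the bottom, and keep it there: the program finishes while the robot is still holding the paddle half-way down. Leave the tape roll, the jar and the screwdriver alone.

Things in the scene. Friction and masses are not known exactly. Their poses are not given: they have to be found in the camera images.
- tray: Fixed: a brown open cardboard tray clamped on a low grey settling table. Table 250 x 190 mm; tray 220 (x) x 160 (y) mm outside, walls 5 mm thick. Origin at the centre of the underside, on the bench; the tray is centred over it, its inner floor 65 mm and its rim 120 mm above the bench. x runs along the tray's long side. It stands on one side of the bench, the paddle station on the other; the two may swap sides, and both are turned a little.
- tray_floor (a point): Centre of the tray's inner floor (inner space 210 x 150 mm, 55 mm deep); axes as the tray's.
- station: Fixed hold-to-run station, a grey slab 200 (x) x 120 (y) x 40 mm, origin under its centre. The paddle's pivot (along y) is 75 mm toward +x and 100 mm up, between dark cheeks 121 mm high; the paddle reaches toward -x. A thin steel post (124 mm high) at x -45, y +52 mm has a white mark 100 mm up, level with the white pointer on the pad's edge at half travel.
- pad_top (a point): Centre of the upper face of the paddle's black rubber pad (64 x 70 mm, 12 mm thick), which one presses down; 112 mm from the pivot, on the paddle's steel arm. It moves with the paddle: about 128 mm above the bench at rest (the pad leaning 0.2 rad, its free end up), 106 mm at half travel where the pad is level, 84 mm at the bottom.
- paddle (a joint): Angle of the spring-loaded paddle, rad: 0 at rest (up), grows as it is pressed down, 0.2 at half travel (level), 0.4 at the bottom stop. It springs back when let go. The spring pushes back with about 5 N at the pad at rest, 10 N at half travel and 14 N at the bottom.
- pull: Loose: steel U-shaped cabinet pull handle lying flat, 14 mm thick, 120 g. Straight bar 110 (x) x 14 (y) x 14 mm; at both its ends a leg 14 mm wide reaches from the bar 28 mm toward +y, leaving 82 mm between the legs. Origin at the underside of the bar's middle.
- hinge: Loose: closed steel butt hinge lying flat, 100 g. Leaves 76 (x) x 30 (y) x 11 mm with a 12 mm round knuckle along one long edge (+y); over all it spans y -18 to +18 mm. Origin at the underside of its middle.
- knob: Loose: round steel cupboard knob standing on its 26 mm foot, 30 mm high, 80 g; the 34 mm head is straight-sided from 16 to 25 mm above the foot. Origin at the centre of the foot's underside.
- tape: Bystander, leave alone: roll of packing tape lying flat, 100 mm across, 48 mm high. Origin at the centre of its underside.
- jar: Bystander, leave alone: jar with lid, 60 mm across, 75 mm high. Origin at the centre of its underside.
- driver: Bystander, leave alone: screwdriver lying on the bench near the robot, about 200 mm long along its x. Origin at the underside of its middle.

How it is judged:
On the way, in this order (a step that is already met when the one before it is completed fails the run):
1. all three fittings lie in the tray, let go and at rest, the paddle still up (x of pull in the frame of tray_floor between -0.108 and 0.108 m and y of pull in the frame of tray_floor between -0.078 and 0.078 m and z of pull in the frame of tray_floor between -0.01 and 0.042 m and x of hinge in the frame of tray_floor between -0.108 and 0.108 m and y of hinge in the frame of tray_floor between -0.078 and 0.078 m and z of hinge in the frame of tray_floor between -0.01 and 0.042 m and x of knob in the frame of tray_floor between -0.108 and 0.108 m and y of knob in the frame of tray_floor between -0.078 and 0.078 m and z of knob in the frame of tray_floor between -0.01 and 0.042 m and contact force between the fingers and pull below 0.3 N and linear speed of each of pull, hinge, knob below 0.08 m/s and contact force between the fingers and hinge below 0.3 N and contact force between the fingers and knob below 0.3 N and value of joint paddle below 0.06 rad), for 0.2 s.
2. the robot holds the paddle about half-way down (value of joint paddle between 0.13 and 0.27 rad and contact force between any of the fingers, the arm and paddle above 2.5 N), for 0.5 s.
At the end, for the whole second after the job is handed in: The fittings lie still in the tray, origins within its walls and under 42 mm above its floor, untouched by the robot; the robot presses the paddle (over 2.5 N), still, at 0.13 to 0.27 rad (half travel 0.2, about 8 mm either way at the pad); bystanders moved under 30 mm (all of step 2 and x of pull in the frame of tray_floor between -0.108 and 0.108 m and y of pull in the frame of tray_floor between -0.078 and 0.078 m and z of pull in the frame of tray_floor between -0.01 and 0.042 m and x of hinge in the frame of tray_floor between -0.108 and 0.108 m and y of hinge in the frame of tray_floor between -0.078 and 0.078 m and z of hinge in the frame of tray_floor between -0.01 and 0.042 m and x of knob in the frame of tray_floor between -0.108 and 0.108 m and y of knob in the frame of tray_floor between -0.078 and 0.078 m and z of knob in the frame of tray_floor between -0.01 and 0.042 m and contact force between the fingers and pull below 0.3 N and linear speed of each of pull, hinge, knob below 0.08 m/s and contact force between the fingers and hinge below 0.3 N and contact force between the fingers and knob below 0.3 N and velocity of joint paddle between -0.15 and 0.15 rad/s and distance of each of tape, jar, driver from where it was at the start of the episode below 0.03 m); the arm keeps its last pose, push and grip.
It fails at once if the paddle is pressed before all three fittings are in the tray (value of joint paddle above 0.1 rad and not (x of pull in the frame of tray_floor between -0.108 and 0.108 m and y of pull in the frame of tray_floor between -0.078 and 0.078 m and z of pull in the frame of tray_floor between -0.01 and 0.042 m and x of hinge in the frame of tray_floor between -0.108 and 0.108 m and y of hinge in the frame of tray_floor between -0.078 and 0.078 m and z of hinge in the frame of tray_floor between -0.01 and 0.042 m and x of knob in the frame of tray_floor between -0.108 and 0.108 m and y of knob in the frame of tray_floor between -0.078 and 0.078 m and z of knob in the frame of tray_floor between -0.01 and 0.042 m)).
It fails at once if the paddle is pressed to the bottom (value of joint paddle above 0.36 rad).
It fails at once if the tape roll is pushed about (distance of tape from where it was at the start of the episode above 0.03 m).
It fails at once if the jar is pushed about (distance of jar from where it was at the start of the episode above 0.03 m).
It fails at once if the screwdriver is pushed about (distance of driver from where it was at the start of the episode above 0.03 m).
It also fails if it takes over 72 s, if anything falls off the work surface, if the arm or the gripper's body presses on something with over 40 N, if the wrist force passes 120 N, or if a joint passes its speed limit or range.

## Working session

There is one attempt and no reset: what is moved stays moved. The work goes in short steps, Python scripts to look and compute and a tool call to move; the robot and the scene stay as the last step left them, time stands still between calls to the robot, and variables do not carry over. Pictures are saved under pics/ and viewed, and the job is handed in when it is done.

Besides the shell and the picture viewer there is one more tool, called in YAML: its name, and indented under it one key for each argument. drive_tool: Moves the arm, as the interface text tells. Its arguments: {"type":"object","properties":{"steps":{"type":"array"},"squeeze":{"type":"number"}},"required":["steps"]}

```bash
mkdir -p pics; ls; python3 - <<'E'
from bench import r,cams
import cv2
s=r.sense()
for k,v in s.items(): print(k,v)
for n in ("side","top"):
    c=cams.camera(n); cv2.imwrite(f"pics/{n}0.png",c["img"])
    print(n,c["vertical_fov"],c["cx"],c["cy"],c["k1"],c["extrinsics"])
E
```

```text
pics
t 0.0
joint_positions [-1.27568775  0.60009683 -0.00253739  1.60013766  0.00179072  0.9429073
 -0.07983399]
qd [-0.00063321 -0.00071238  0.00041546  0.00026507  0.00164156 -0.00146934
 -0.00026947]
tau [ 2.49612340e-04 -7.76471472e+01  1.56521458e+00 -2.58009785e+01
  1.23856607e-02  8.93806777e-03 -4.36576642e-06]
eef_pos [0.26323683 0.67501044 0.23043471]
tcp_rot [ 8.25617023e-01  5.64230391e-01 -5.97137143e-04  4.91623948e-04]
force [-0.28228201 -0.43098636 -0.18598332]
ft_torque [-0.01699799  0.00681589 -0.06078745]
gripper_width 0.08506915685331064
side 46.49531540281258 324.80921643023845 199.86152982707299 -0.03948423466248397 [[ 0.80127039 -0.59785842 -0.02304483 -0.38234753]
 [ 0.34257698  0.42687419  0.83691065 -0.24246619]
 [-0.49051684 -0.67848635  0.54685419 -1.00788418]
 [ 0.          0.          0.          1.        ]]
top 56.14346714328037 319.7516639780066 198.5601334874606 -0.09164806933172531 [[ 0.02257429 -0.99967842 -0.01155204  0.0022366 ]
 [ 0.98525276  0.02028523  0.1698985  -0.47804782]
 [-0.16960953 -0.01521702  0.98539385 -1.1696528 ]
 [ 0.          0.          0.          1.        ]]
```

View pics/top0.png

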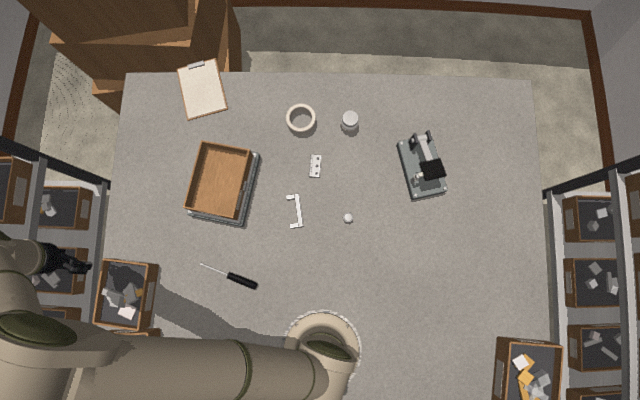

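View pics/side0.png

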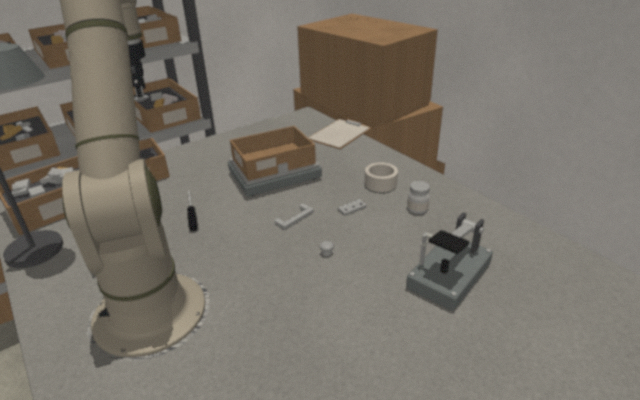

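The top view shows the tray at about (220,180), the pull at (295,210), the hinge at (316,166), the knob at (348,218) and the station at (420,165). The tape is at (301,118), the jar at (350,120) and the driver at (230,276). Next I'll enlarge the crops.

```bash
cat > h.py <<'E'
import numpy as np, cv2
def K(c):
    f=200/np.tan(np.radians(c["vertical_fov"])/2); return f
def pix2w(c,u,v,z):
    f=K(c); d=np.array([(u-c["cx"])/f,(v-c["cy"])/f]); 
    rd=np.hypot(*d); x=rd
    for _ in range(30): x=rd/(1+c["k1"]*x*x)
    s=d*(x/rd) if rd>0 else d
    E=c["extrinsics"]; R=E[:3,:3]; t=E[:3,3]
    ray=R.T@np.array([s[0],-s[1],-1.]); o=-R.T@t
    return o+ray*(z-o[2])/ray[2]
def w2pix(c,p):
    E=c["extrinsics"]; q=E[:3,:3]@np.asarray(p,float)+E[:3,3]
    s=np.array([q[0],-q[1]])/-q[2]; f=K(c)
    s=s*(1+c["k1"]*(s@s)); return s*f+[c["cx"],c["cy"]]
def crop(c,u0,v0,w,h,k,name):
    im=c["img"][v0:v0+h,u0:u0+w]; im=cv2.resize(im,None,fx=k,fy=k,interpolation=cv2.INTER_CUBIC)
    for u in range((u0+9)//10*10,u0+w,10):
        x=int((u-u0+.5)*k); cv2.line(im,(x,0),(x,6),(0,0,255),1); cv2.putText(im,str(u),(x-10,18),0,.35,(0,0,255),1)
    for v in range((v0+9)//10*10,v0+h,10):
        y=int((v-v0+.5)*k); cv2.line(im,(0,y),(6,y),(0,0,255),1); cv2.putText(im,str(v),(8,y+4),0,.35,(0,0,255),1)
    cv2.imwrite(name,im)
E
python3 - <<'E'
from bench import r,cams
from h import *
c=cams.camera("top")
crop(c,280,145,80,90,6.6 and 6,"pics/t_fit.png")
crop(c,180,130,90,100,6,"pics/t_tray.png")
crop(c,390,120,65,85,7,"pics/t_st.png")
E
```

```text
(no output)
```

View pics/t_fit.png

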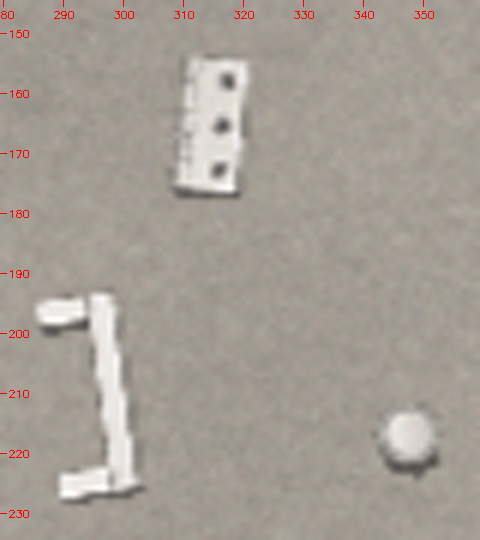

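View pics/t_tray.png

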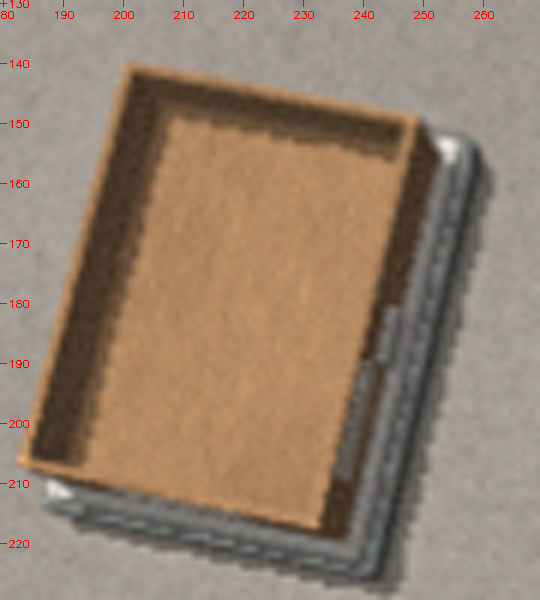

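View pics/t_st.png

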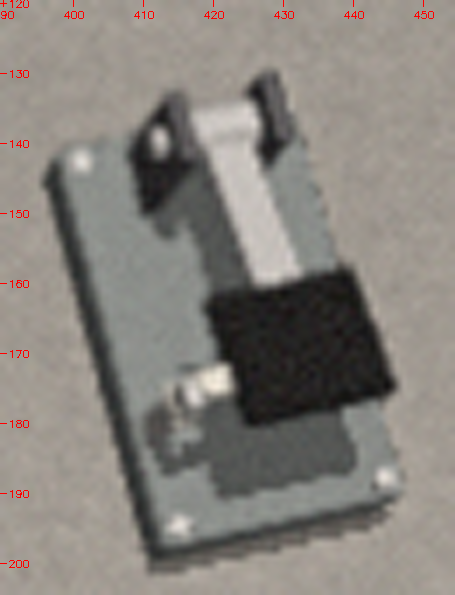

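```bash
python3 - <<'E'
from bench import r,cams
from h import *
c=cams.camera("top")
np.set_printoptions(precision=4,suppress=True)
def P(n,l,z):
    p=[pix2w(c,u,v,z) for u,v in l]; print(n); [print('  ',q) for q in p]; return np.array(p)
p=P("pull bar ends+legs tips",[(296.5,193.8),(300.3,225),(286,197),(289.5,226)],.014)
print(np.linalg.norm(p[0]-p[1]), np.arctan2(*(p[0]-p[1])[[1,0]]))
p=P("hinge",[(311,154.5),(320.5,155),(318.5,176.5),(308.8,175.5)],.011)
print(p.mean(0),[np.linalg.norm(p[i]-p[(i+1)%4]) for i in range(4)], np.arctan2(*(p[0]-p[3])[[1,0]]),np.arctan2(*(p[1]-p[2])[[1,0]]))
P("knob",[(347.3,217)],.022)
p=P("tray",[(200.5,140),(249.5,149),(235,218.5),(183,206.8)],.12)
print(p.mean(0),[np.linalg.norm(p[i]-p[(i+1)%4]) for i in range(4)],np.arctan2(*(p[0]-p[3])[[1,0]]))
p=P("pad",[(419.3,162),(440,157.5),(446,174.8),(425,180)],.128)
print(p.mean(0),[np.linalg.norm(p[i]-p[(i+1)%4]) for i in range(4)],np.arctan2(*(p[0]-p[3])[[1,0]]))
P("slab bolts",[(401.2,142.5),(415,194.3),(444.7,188)],.042)
P("tape",[(301,118)],.048);P("jar",[(350,121)],.075)
from scipy.spatial.transform import Rotation as R
print(R.from_quat(r.sense()["tcp_rot"]).as_matrix())
crop(cams.camera("side"),265,185,110,80,7,"pics/s_fit.png")
E
```

```text
pull bar ends+legs tips
   [0.4969 0.0903 0.014 ]
   [0.3936 0.0745 0.014 ]
   [0.4855 0.1248 0.014 ]
   [0.3896 0.1097 0.014 ]
0.10451219202797019 0.1519776742868506
hinge
   [0.6336 0.046  0.011 ]
   [0.6325 0.0139 0.011 ]
   [0.5578 0.0189 0.011 ]
   [0.5606 0.0514 0.011 ]
[0.5961 0.0326 0.011 ] [np.float64(0.03219344598446872), np.float64(0.0748719131464028), np.float64(0.032663922395073736), np.float64(0.07325603214637294)] -0.07381342817568322 -0.06724664144028508
knob
   [ 0.4222 -0.0781  0.022 ]
tray
   [0.6435 0.3909 0.12  ]
   [0.616  0.2331 0.12  ]
   [0.3981 0.265  0.12  ]
   [0.4302 0.4283 0.12  ]
[0.522  0.3293 0.12  ] [np.float64(0.1601648604448146), np.float64(0.22016566401276746), np.float64(0.16644586107851345), np.float64(0.21666007703499932)] -0.17375595308516203
pad
   [ 0.5826 -0.2905  0.128 ]
   [ 0.5985 -0.3552  0.128 ]
   [ 0.5443 -0.3718  0.128 ]
   [ 0.5265 -0.3065  0.128 ]
[ 0.563 -0.331  0.128] [np.float64(0.06665708452984043), np.float64(0.05666312291472482), np.float64(0.0676566612109324), np.float64(0.05824267200676314)] 0.27789426037889786
slab bolts
   [ 0.6723 -0.2539  0.042 ]
   [ 0.4981 -0.2958  0.042 ]
   [ 0.521  -0.3942  0.042 ]
tape
   [0.7492 0.0814 0.048 ]
jar
   [ 0.7309 -0.0809  0.075 ]
[[ 0.3632  0.9317 -0.0003]
 [ 0.9317 -0.3632 -0.001 ]
 [-0.001   0.0001 -1.    ]]
```

View pics/s_fit.png

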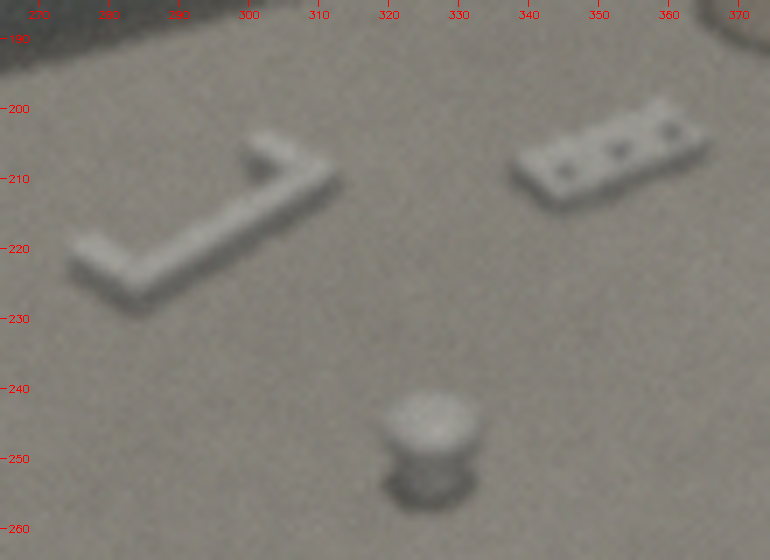

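```bash
python3 - <<'E'
from bench import r,cams
from h import *
np.set_printoptions(precision=4,suppress=True)
c=cams.camera("side")
for n,u,v,z in [("pull far corner",312,208.5,.014),("pull near corner",283.5,226,.014),("knob head ctr top",326,244.5,.028),("knob foot bot",325.5,255.5,0),("h1",338,208.5,.011),("h2",344.5,213.5,.011),("h3",366,205,.011),("h4",359.5,199,.011)]:
    print(n,pix2w(c,u,v,z))
t=cams.camera("top")
for p in [(.422,-.078,.025),(.447,.082,.014)]: print(w2pix(c,p),w2pix(t,p))
crop(c,395,195,105,115,6,"pics/s_st.png"); crop(c,220,120,110,80,6,"pics/s_tray.png")
E
```

```text
pull far corner [0.4966 0.0854 0.014 ]
pull near corner [0.3895 0.0654 0.014 ]
knob head ctr top [ 0.4208 -0.0816  0.028 ]
knob foot bot [ 0.4143 -0.0872  0.    ]
h1 [0.5561 0.0435 0.011 ]
h2 [0.5549 0.013  0.011 ]
h3 [0.6287 0.0079 0.011 ]
h4 [0.6345 0.0431 0.011 ]
[325.5572 244.5542] [347.3313 216.9383]
[297.9684 215.4177] [298.5261 208.7757]
```

View pics/s_st.png

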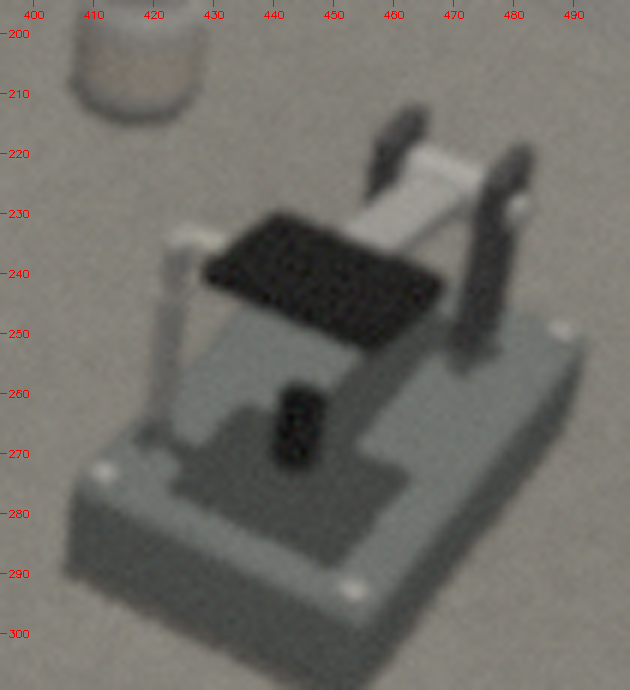

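View pics/s_tray.png

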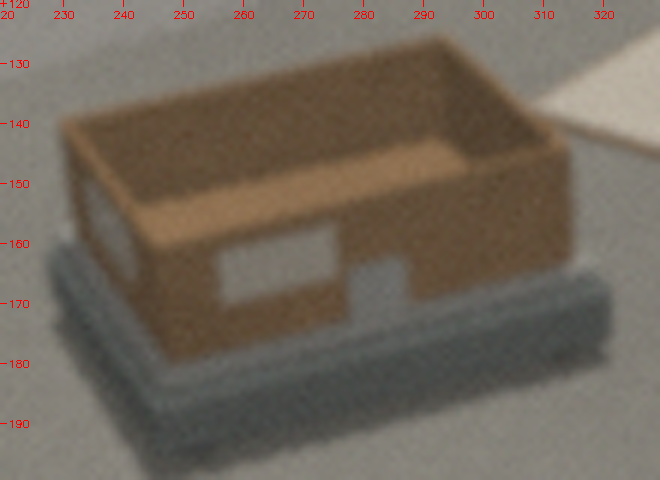

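drive_tool:
  steps:
    - [0.2, [18.1, -59.3, -8], 0.53]
    - [0.2, [18.1, -59.3, -8], 0.53]
    - [0.2, [18.1, -59.3, -8], 0.53]
    - [0.2, [18.1, -59.3, -8], 0.53]
    - [0.2, [18.1, -59.3, -8], 0.53]
    - [0.2, [18.1, -59.3, -8], 0.53]
    - [0.2, [18.1, -59.3, -8], 0.53]
    - [0.2, [18.1, -59.3, -8], 0.53]
    - [0.2, [18.1, -59.3, -8], 0.53]
    - [0.2, [18.1, -59.3, -8], 0.53]
  squeeze: 40

```text
t: 1.6
eef_pos: [0.4451, 0.0809, 0.1513]
tcp_rot: [0.649, 0.761, 0.001, 0.0]
force: [1.0, 0.6, 0.3]
gripper_width: 0.0512
```

drive_tool:
  steps:
    - [0.2, [0, 0, -6], 0]
    - [0.2, [0, 0, -9], 0]
    - [0.2, [0, 0, -9], 0]

```text
t: 1.98
eef_pos: [0.4435, 0.0823, 0.0598]
tcp_rot: [0.649, 0.761, -0.002, -0.001]
force: [-0.1, -0.1, -0.5]
gripper_width: 0.0512
```

```bash
python3 - <<'E'
from bench import r,cams
from h import *
c=cams.camera("side");crop(c,250,150,110,90,7,"pics/s1.png")
c=cams.camera("top");crop(c,260,170,80,80,7,"pics/t1.png")
print(r.sense()["eef_pos"])
E
```

```text
[0.44447926 0.08290408 0.06182235]
```

View pics/s1.png

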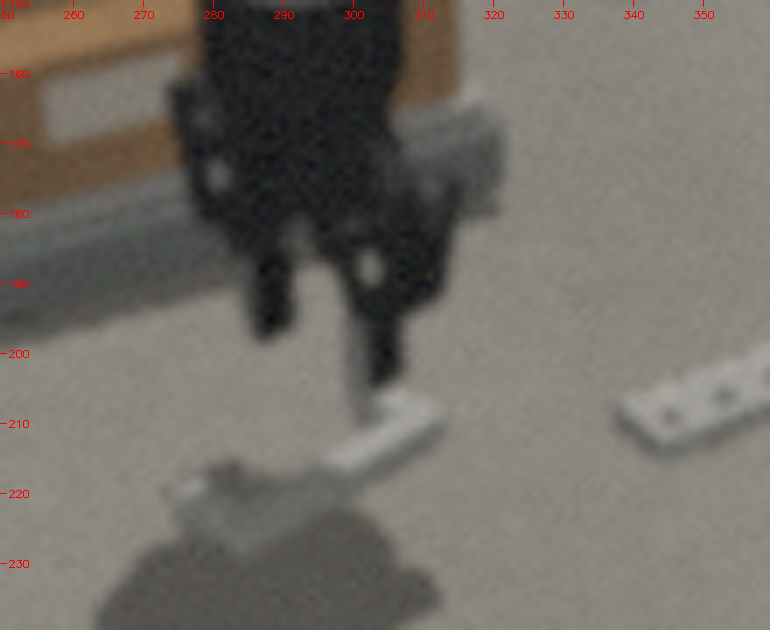

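View pics/t1.png

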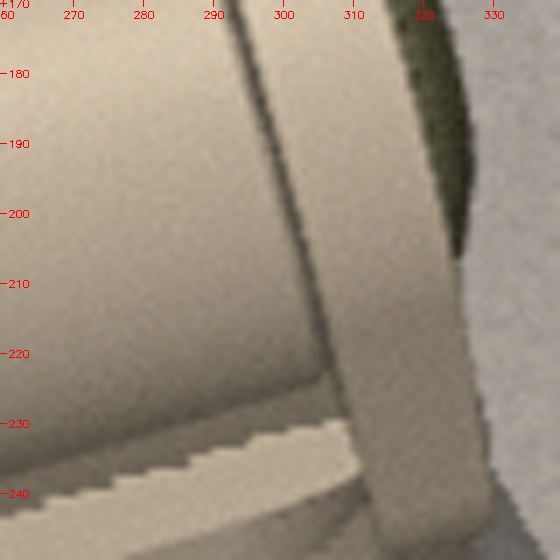

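The side view shows the open fingers straddling the pull's bar, with tips near (287,197) and (304,205) and the bar midway at about (298,215). The top view is blocked by the arm. I'll descend and grip.

drive_tool:
  steps:
    - [0.2, [0, 0, -5.5], 0]
    - [0.2, [0, 0, -5.5], 0]
    - [0.2, [0, 0, -5.5], 0]
    - [-1, [0, 0, -5.5], 0]
    - [-1, [0, 0, -5.5], 0]
    - [-1, [0, 0, -5.5], 0]
    - [-1, [0, 0, -5.5], 0]
    - [-1, [0, 0, -5.5], 0]
  squeeze: 50

```text
t: 3.08
eef_pos: [0.4452, 0.0828, 0.0076]
tcp_rot: [0.649, 0.761, 0.001, 0.001]
force: [-0.2, -0.6, 9.8]
gripper_width: 0.0121
```

drive_tool:
  steps:
    - [-1, [0, 0, 0.2], 0]
    - [-1, [0, 0, 0.2], 0]
    - [-1, [0, 0, 4], 0]
    - [-1, [0, 0, 10], 0]
    - [-1, [0, 0, 17], 0]
    - [-1, [0, 0, 17], 0]
    - [-1, [0, 0, 17], 0]

```text
t: 3.95
eef_pos: [0.4444, 0.0819, 0.1764]
tcp_rot: [0.649, 0.76, 0.0, 0.001]
force: [-0.1, -0.9, -1.9]
gripper_width: 0.0125
```

```bash
python3 - <<'E'
from bench import r,cams
from h import *
c=cams.camera("side");crop(c,240,110,110,90,7,"pics/s2.png")
print(r.sense()["eef_pos"],r.sense()["gripper_width"])
E
```

```text
[0.44387737 0.0819135  0.17558301] 0.012344656453041114
```

View pics/s2.png

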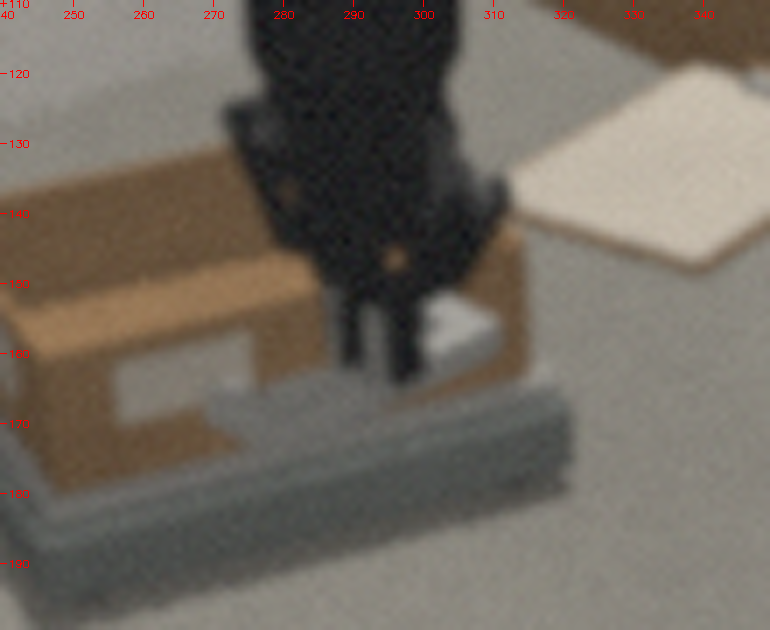

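The pull is held level below the fingers (bar at about (290,160)). I'll move it over the tray.

drive_tool:
  steps:
    - [-1, [7.1, 20.8, 0], -0.33]
    - [-1, [7.1, 20.8, 0], -0.33]
    - [-1, [7.1, 20.8, 0], -0.33]
    - [-1, [7.1, 20.8, 0], -0.33]
    - [-1, [7.1, 20.8, 0], -0.33]
    - [-1, [7.1, 20.8, -5], -0.33]
    - [-1, [7.1, 20.8, -9.2], -0.33]
    - [-1, [7.1, 20.8, -9.2], -0.33]
    - [-1, [7.1, 20.8, -9.2], -0.33]

```text
t: 5.12
eef_pos: [0.5146, 0.2899, 0.0838]
tcp_rot: [0.765, 0.644, -0.001, 0.0]
force: [0.7, 0.5, -0.5]
gripper_width: 0.0116
```

```bash
python3 - <<'E'
from bench import r,cams
from h import *
c=cams.camera("side");crop(c,220,90,110,100,6,"pics/s3.png")
print(r.sense()["eef_pos"],r.sense()["gripper_width"])
E
```

```text
[0.51501048 0.29014026 0.08442257] 0.011644058280909324
```

View pics/s3.png

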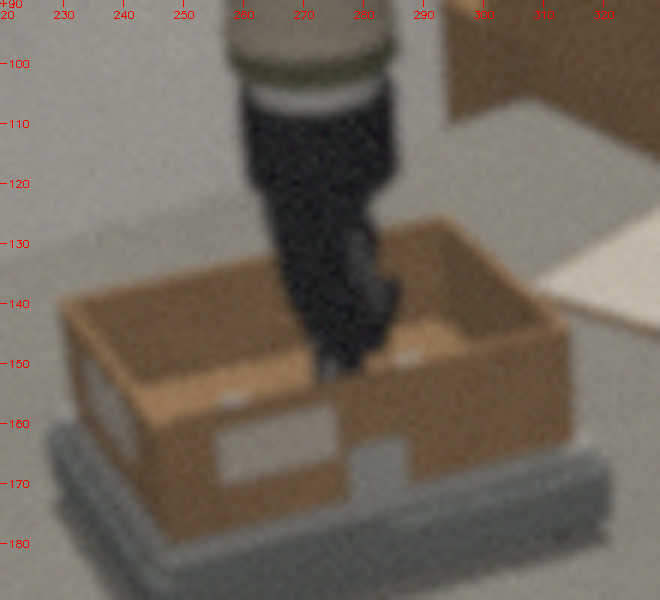

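drive_tool:
  steps:
    - [-0.35, [0, 0, 0], 0]
    - [-0.35, [0, 0, 0], 0]
    - [-0.35, [0, 0, 0], 0]
    - [-0.35, [0, 0, 5], 0]
    - [-0.35, [0, 0, 9], 0]
    - [-0.35, [0, 0, 10], 0]
    - [-0.35, [0, 0, 10], 0]

```text
t: 6.05
eef_pos: [0.5156, 0.2904, 0.1847]
tcp_rot: [0.765, 0.644, 0.001, 0.0]
force: [-0.2, 0.1, -1.0]
gripper_width: 0.0281
```

drive_tool:
  steps:
    - [0.5, [8, -26, 0], 0.1]
    - [0.5, [8, -26, 0], 0.1]
    - [0.5, [8, -26, 0], 0.1]
    - [0.5, [8, -26, 0], 0.1]
    - [0.5, [8, -26, -3], 0.1]
    - [0.5, [8, -26, -8], 0.1]
    - [0.5, [8, -26, -12], 0.1]
    - [0.5, [8, -26, -12], 0.1]

```text
t: 7.05
eef_pos: [0.5926, 0.0304, 0.0606]
tcp_rot: [0.732, 0.682, -0.003, -0.002]
force: [0.1, 1.2, 1.5]
gripper_width: 0.064
```

```bash
python3 - <<'E'
from bench import r,cams
from h import *
c=cams.camera("side");crop(c,310,140,90,90,6,"pics/s4.png");crop(c,220,110,110,80,6,"pics/s4b.png")
print(r.sense()["eef_pos"],r.sense()["gripper_width"])
E
```

```text
[0.59394923 0.03083476 0.06264811] 0.06394484063821256
```

View pics/s4.png

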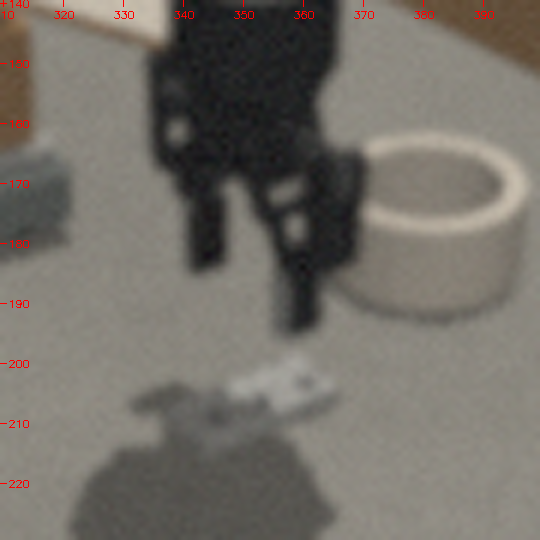

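View pics/s4b.png

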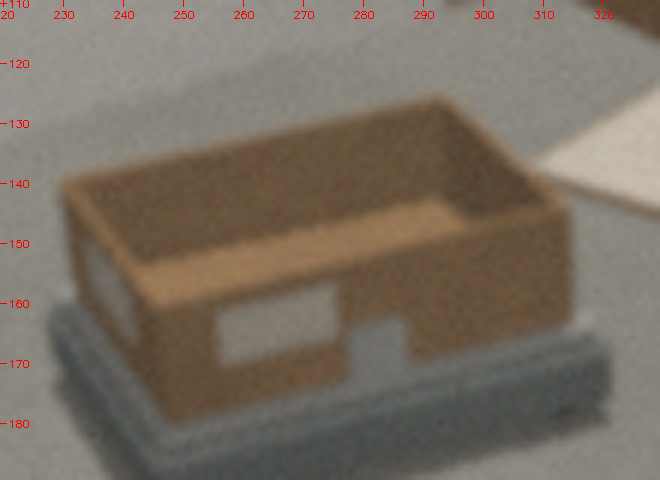

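The fingers straddle the hinge (tips at (344,184) and (359,194), hinge centre at (351,206)). The near wall hides the pull in the tray, which is expected.

drive_tool:
  steps:
    - [0.5, [0, 0, -5.7], 0]
    - [0.5, [0, 0, -5.7], 0]
    - [0.5, [0, 0, -5.7], 0]
    - [-1, [0, 0, -5.7], 0]
    - [-1, [0, 0, -5.7], 0]
    - [-1, [0, 0, -5.7], 0]
    - [-1, [0, 0, -5.7], 0]

```text
t: 7.98
eef_pos: [0.5982, 0.0314, 0.0111]
tcp_rot: [0.732, 0.681, 0.003, 0.002]
force: [0.3, -0.2, 20.3]
gripper_width: 0.0015
```

drive_tool:
  steps:
    - [-1, [0, 0, 0], 0]
    - [-1, [0, 0, 0.5], 0]
    - [-1, [0, 0, 4], 0]
    - [-1, [0, 0, 10], 0]
    - [-1, [0, 0, 17], 0]
    - [-1, [0, 0, 17], 0]
    - [-1, [0, 0, 17], 0]

```text
t: 8.85
eef_pos: [0.5954, 0.0301, 0.1781]
tcp_rot: [0.732, 0.681, 0.0, 0.001]
force: [0.1, -0.3, 0.1]
gripper_width: -0.0003
```

```bash
python3 - <<'E'
from bench import r,cams
from h import *
c=cams.camera("side");crop(c,300,90,100,120,5,"pics/s5.png")
print(r.sense()["eef_pos"],r.sense()["gripper_width"])
E
```

```text
[0.59479488 0.03001022 0.17691887] 0.0004238331130348674
```

View pics/s5.png

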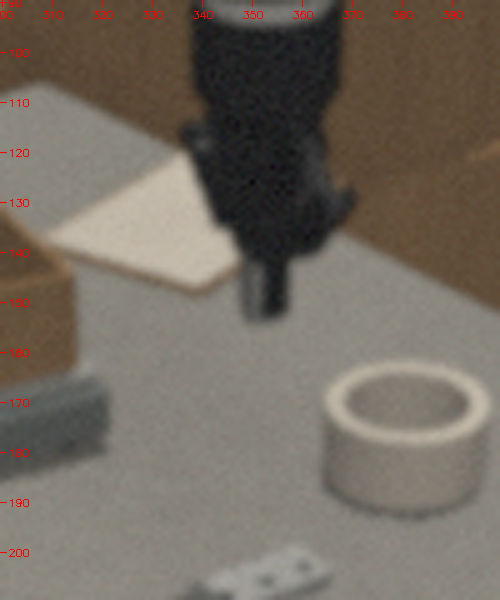

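That grasp missed: the open pads stand back, so they closed over the top of the 11 mm hinge. I'll re-measure the hinge.

```bash
python3 - <<'E'
from bench import r,cams
from h import *
c=cams.camera("side");crop(c,320,185,65,45,11,"pics/s6.png")
c=cams.camera("top");crop(c,280,130,80,70,8,"pics/t6.png")
E
```

```text
(no output)
```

View pics/s6.png

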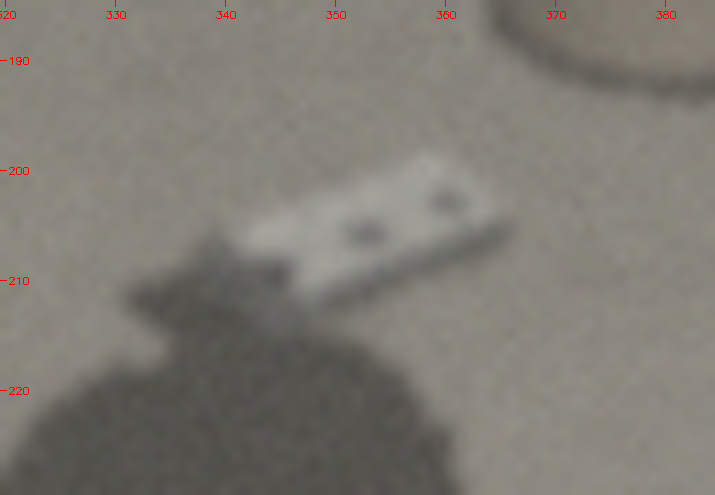

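View pics/t6.png

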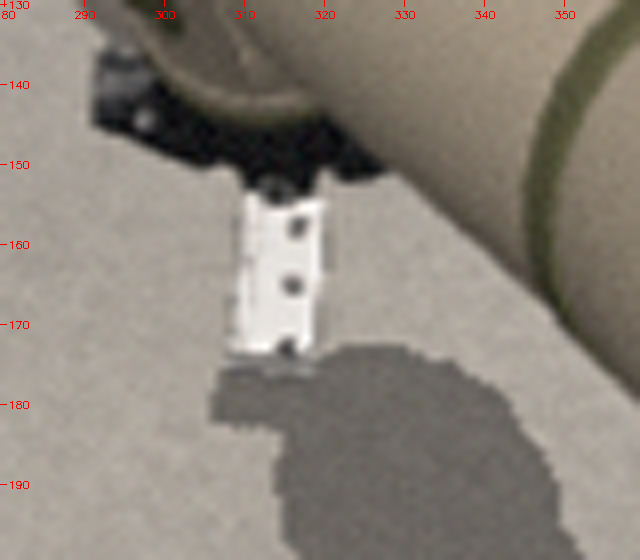

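drive_tool:
  steps:
    - [0.18, [0.1, 0.25, -5], 0]
    - [0.18, [0.1, 0.25, -10], 0]
    - [0.18, [0.1, 0.25, -13], 0]
    - [0.18, [0.1, 0.25, -15.5], 0]
    - [0.18, [0.1, 0.25, -15.5], 0]
    - [0.18, [0.1, 0.25, -15.5], 0]

```text
t: 9.75
eef_pos: [0.5962, 0.0334, 0.0223]
tcp_rot: [0.732, 0.681, -0.0, -0.0]
force: [-0.3, 0.2, -0.1]
gripper_width: 0.0504
```

```bash
python3 - <<'E'
from bench import r,cams
from h import *
c=cams.camera("side");crop(c,320,165,65,60,11,"pics/s7.png")
print(r.sense()["eef_pos"],r.sense()["gripper_width"],r.sense()["force"])
for p in [(.594,.0325,.0215),(.5945,.0325,.011)]: print(w2pix(c,p))
E
```

```text
[0.5965689  0.03333525 0.02280777] 0.05032601465412705 [ 0.85603733 -0.05377611  0.09874169]
[351.00082252 202.38839136]
[351.10886343 205.42576417]
```

View pics/s7.png

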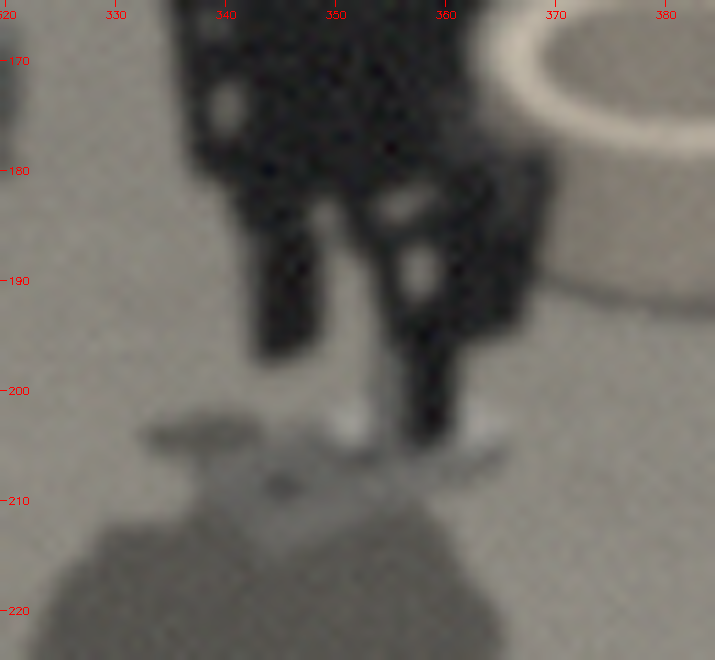

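drive_tool:
  steps:
    - [0.18, [0, 0, -2.3], 0]
    - [0.18, [0, 0, -2.3], 0]
    - [0.18, [0, 0, -2.3], 0]
    - [-1, [0, 0, -2.3], 0]
    - [-1, [0, 0, -2.3], 0]
    - [-1, [0, 0, -2.3], 0]
    - [-1, [0, 0, -2.3], 0]

```text
t: 10.68
eef_pos: [0.5969, 0.0332, 0.0007]
tcp_rot: [0.732, 0.681, 0.001, 0.001]
force: [-1.0, 0.0, 7.1]
gripper_width: 0.0339
```

Gripped at 34 mm, close to the hinge's 36 mm. Now I'll lift.

drive_tool:
  steps:
    - [-1, [0, 0, 0.5], 0]
    - [-1, [0, 0, 4], 0]
    - [-1, [0, 0, 10], 0]
    - [-1, [0, 0, 17.5], 0]
    - [-1, [0, 0, 17.5], 0]
    - [-1, [0, 0, 17.5], 0]

```text
t: 11.42
eef_pos: [0.5965, 0.0326, 0.175]
tcp_rot: [0.732, 0.681, 0.0, 0.001]
force: [-0.3, -0.6, -1.5]
gripper_width: 0.0343
```

```bash
python3 - <<'E'
from bench import r,cams
from h import *
c=cams.camera("side");crop(c,300,90,100,120,5,"pics/s8.png")
print(r.sense()["eef_pos"],r.sense()["gripper_width"])
c=cams.camera("top");crop(c,180,130,90,100,6,"pics/t8.png")
import numpy as np
E
```

```text
[0.5958192  0.03248121 0.17367065] 0.03409425287508858
```

View pics/s8.png

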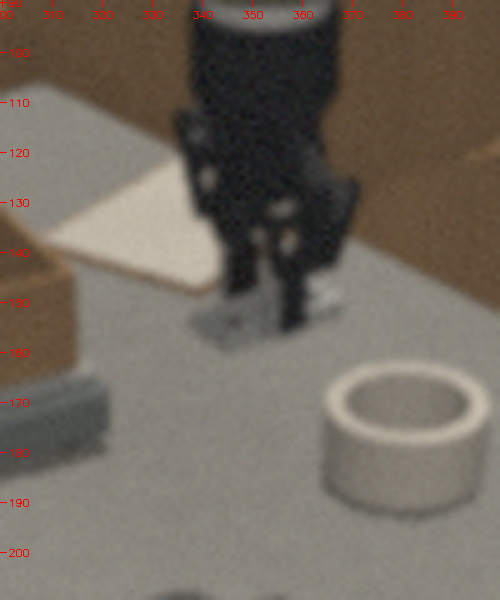

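View pics/t8.png

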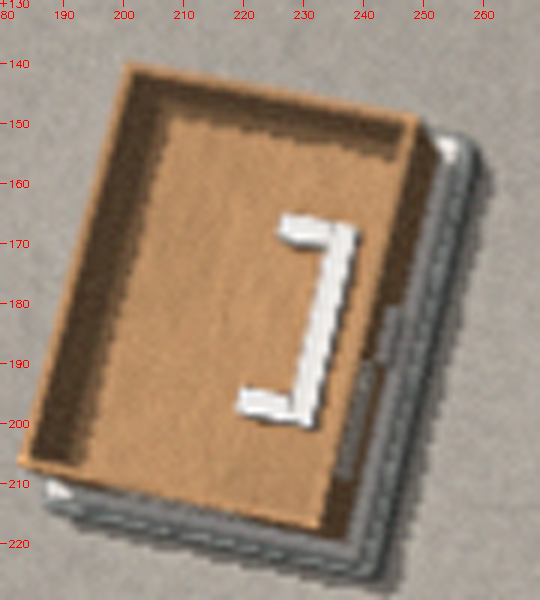

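The hinge is held level at (352,150), and the pull lies flat in the tray around (232,183). I'll place the hinge beside it.

drive_tool:
  steps:
    - [-1, [-7, 32.1, 0], -0.1]
    - [-1, [-7, 32.1, 0], -0.1]
    - [-1, [-7, 32.1, 0], -0.1]
    - [-1, [-7, 32.1, 0], -0.1]
    - [-1, [-7, 32.1, 0], -0.1]
    - [-1, [-7, 32.1, 0], -0.1]
    - [-1, [-7, 32.1, -5], -0.1]
    - [-1, [-7, 32.1, -9.8], -0.1]
    - [-1, [-7, 32.1, -9.8], -0.1]
    - [-1, [-7, 32.1, -9.8], -0.1]

```text
t: 12.78
eef_pos: [0.5265, 0.3542, 0.0767]
tcp_rot: [0.765, 0.644, -0.0, -0.0]
force: [-0.6, -0.5, -1.7]
gripper_width: 0.0343
```

drive_tool:
  steps:
    - [0.08, [0, 0, 0], 0]
    - [0.08, [0, 0, 0], 0]
    - [0.08, [0, 0, 0], 0]
    - [0.08, [0, 0, 5], 0]
    - [0.08, [0, 0, 10], 0]
    - [0.08, [0, 0, 11], 0]
    - [0.08, [0, 0, 11], 0]

```text
t: 13.65
eef_pos: [0.5266, 0.354, 0.187]
tcp_rot: [0.765, 0.644, 0.001, 0.0]
force: [-0.1, -0.3, -1.2]
gripper_width: 0.0462
```

drive_tool:
  steps:
    - [0.4, [-10.55, -43.4, 0], 0]
    - [0.4, [-10.55, -43.4, 0], 0]
    - [0.4, [-10.55, -43.4, 0], 0]
    - [0.4, [-10.55, -43.4, 0], 0]
    - [0.4, [-10.55, -43.4, 0], 0]
    - [0.4, [-10.55, -43.4, -3], 0]
    - [0.4, [-10.55, -43.4, -6], 0]
    - [0.4, [-10.55, -43.4, -11], 0]
    - [0.4, [-10.55, -43.4, -11], 0]
    - [0.4, [-10.55, -43.4, -11], 0]

```text
t: 14.9
eef_pos: [0.421, -0.0783, 0.0766]
tcp_rot: [0.764, 0.645, -0.0, -0.001]
force: [1.0, 0.3, 0.3]
gripper_width: 0.0601
```

```bash
python3 - <<'E'
from bench import r,cams
from h import *
c=cams.camera("side");crop(c,285,170,90,100,6,"pics/s9.png")
print(r.sense()["eef_pos"],r.sense()["gripper_width"])
print(w2pix(c,r.sense()["eef_pos"]))
c=cams.camera("top");crop(c,180,130,90,100,6,"pics/t9.png")
E
```

```text
[ 0.4217047  -0.07817745  0.07728946] 0.05975328203683742
[325.02124829 227.59262026]
```

View pics/s9.png

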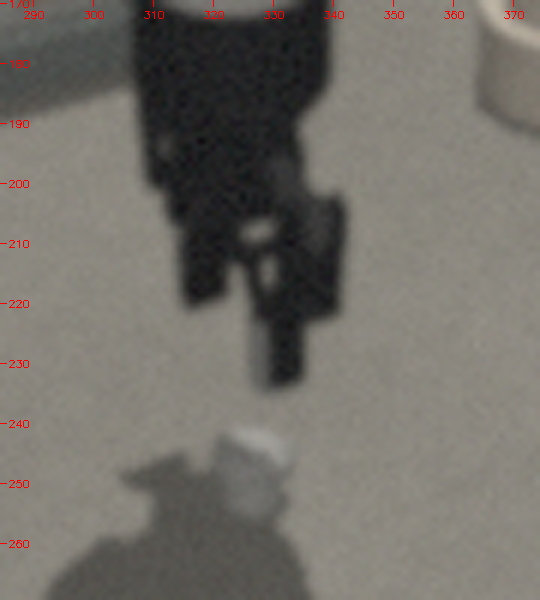

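View pics/t9.png

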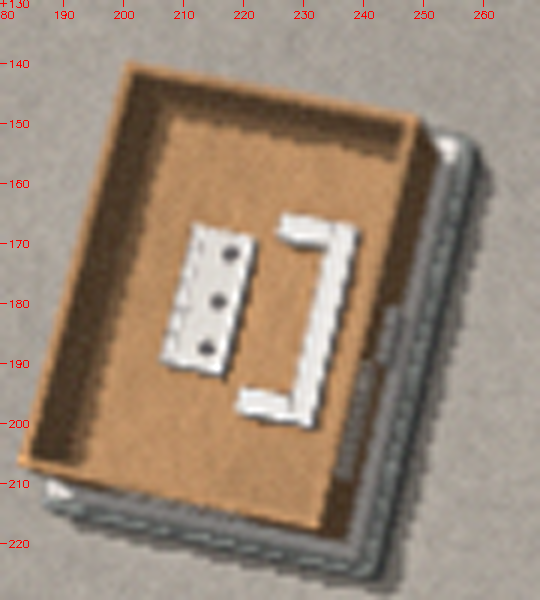

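The hinge and pull both lie flat in the tray. The gripper is centred over the knob (326,245).

drive_tool:
  steps:
    - [0.4, [0, -0.1, -4], 0]
    - [0.4, [0, -0.1, -7.2], 0]
    - [0.4, [0, -0.1, -7.2], 0]
    - [0.4, [0, -0.1, -7.2], 0]
    - [-1, [0, -0.1, -7.2], 0]
    - [-1, [0, -0.1, -7.2], 0]
    - [-1, [0, -0.1, -7.2], 0]
    - [-1, [0, -0.1, -7.2], 0]

```text
t: 16.0
eef_pos: [0.4217, -0.0807, 0.0056]
tcp_rot: [0.765, 0.644, 0.001, 0.001]
force: [-0.5, 1.1, 10.8]
gripper_width: 0.0315
```

drive_tool:
  steps:
    - [-1, [0, 0, 0.5], 0]
    - [-1, [0, 0, 4], 0]
    - [-1, [0, 0, 10], 0]
    - [-1, [0, 0, 18], 0]
    - [-1, [0, 0, 18], 0]
    - [-1, [0, 0, 18], 0]

```text
t: 16.75
eef_pos: [0.4211, -0.0812, 0.1863]
tcp_rot: [0.766, 0.643, 0.001, 0.001]
force: [-0.0, -1.0, -1.0]
gripper_width: 0.0313
```

```bash
python3 - <<'E'
from bench import r,cams
from h import *
c=cams.camera("side");crop(c,285,130,90,120,5,"pics/s10.png")
print(r.sense()["eef_pos"],r.sense()["gripper_width"])
E
```

```text
[ 0.42057016 -0.08122758  0.18506685] 0.03141703942774827
```

View pics/s10.png

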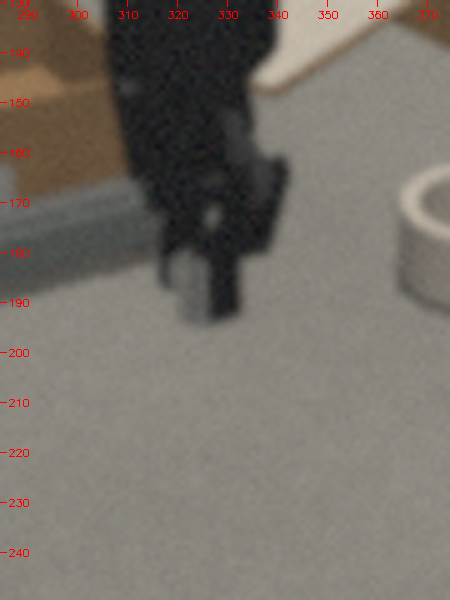

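drive_tool:
  steps:
    - [-1, [17.9, 41.7, 0], 0]
    - [-1, [17.9, 41.7, 0], 0]
    - [-1, [17.9, 41.7, 0], 0]
    - [-1, [17.9, 41.7, 0], 0]
    - [-1, [17.9, 41.7, 0], 0]
    - [-1, [17.9, 41.7, 0], 0]
    - [-1, [17.9, 41.7, 0], 0]
    - [-1, [17.9, 41.7, 0], 0]
    - [-1, [17.9, 41.7, 0], 0]

```text
t: 17.92
eef_pos: [0.5985, 0.337, 0.1823]
tcp_rot: [0.764, 0.645, -0.001, -0.0]
force: [0.1, -0.5, -0.9]
gripper_width: 0.0313
```

drive_tool:
  steps:
    - [-1, [0, 0, -5], 0]
    - [-1, [0, 0, -10.6], 0]
    - [-1, [0, 0, -10.6], 0]
    - [-1, [0, 0, -10.6], 0]
    - [0.15, [0, 0, -10.6], 0]
    - [0.15, [0, 0, -10.6], 0]
    - [0.15, [0, 0, -10.6], 0]
    - [0.15, [0, 0, -5], 0]
    - [0.15, [0, 0, 0], 0]
    - [0.15, [0, 0, 1], 0]

```text
t: 19.18
eef_pos: [0.6009, 0.3375, 0.1984]
tcp_rot: [0.765, 0.644, 0.003, 0.0]
force: [-0.0, 0.4, -0.8]
gripper_width: 0.049
```

drive_tool:
  steps:
    - [0, [-3.8, -50, 3], 0]
    - [0, [-3.8, -50, 3], 0]
    - [-1, [-3.8, -50, 3], 0]
    - [-1, [-3.8, -50, 3], 0]
    - [-1, [-3.8, -50, 3], 0]
    - [-1, [-3.8, -50, 3], 0]
    - [-1, [-3.8, -50, 3], 0]
    - [-1, [-3.8, -50, 3], 0]
    - [-1, [-3.8, -50, 3], 0]
    - [-1, [-3.8, -50, 3], 0]

```text
t: 20.42
eef_pos: [0.5615, -0.1637, 0.2239]
tcp_rot: [0.765, 0.644, 0.0, -0.0]
force: [-0.1, 0.9, -0.7]
gripper_width: -0.0005
```

```bash
python3 - <<'E'
from bench import r,cams
from h import *
np.set_printoptions(precision=4,suppress=True)
s=cams.camera("side");crop(s,220,110,110,80,6,"pics/s11.png");crop(s,400,195,85,75,9,"pics/s11b.png")
c=cams.camera("top");crop(c,180,130,90,100,6,"pics/t11.png")
print(r.sense()["eef_pos"],r.sense()["gripper_width"])
print(pix2w(s,449,241.7,.128),pix2w(c,432.6,168.5,.128))
for p in [(.563,-.331,.128)]: print(w2pix(s,p))
E
```

```text
[ 0.562  -0.162   0.2242] 7.545985400283366e-05
[ 0.5571 -0.3375  0.128 ] [ 0.563 -0.331  0.128]
[448.5066 239.1535]
```

View pics/t11.png

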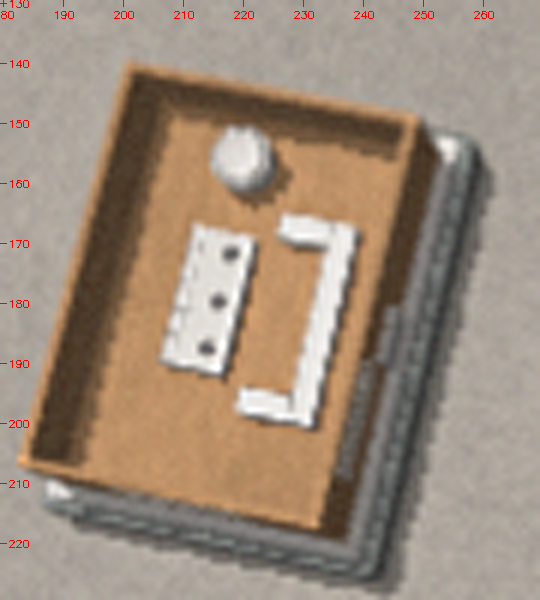

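View pics/s11b.png

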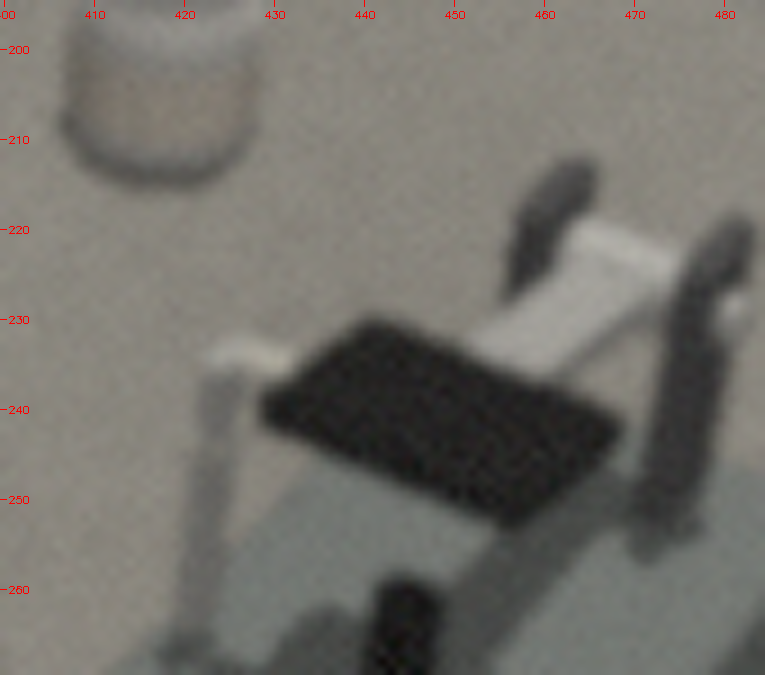

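All three fittings are in the tray, with the knob standing at (219,155). Side and top views agree on the pad centre at about (0.563, -0.331). I'll go above it.

drive_tool:
  steps:
    - [-1, [0.1, -16.9, 0], 0]
    - [-1, [0.1, -16.9, 0], 0]
    - [-1, [0.1, -16.9, 0], 0]
    - [-1, [0.1, -16.9, -2], 0]
    - [-1, [0.1, -16.9, -5], 0]
    - [-1, [0.1, -16.9, -7], 0]
    - [-1, [0.1, -16.9, -7], 0]
    - [-1, [0.1, -16.9, -7], 0]

```text
t: 21.52
eef_pos: [0.5637, -0.3321, 0.155]
tcp_rot: [0.765, 0.644, 0.0, 0.0]
force: [-0.0, -0.8, -0.4]
gripper_width: -0.0003
```

```bash
python3 - <<'E'
from bench import r,cams
from h import *
s=cams.camera("side");crop(s,390,165,105,115,5,"pics/s12.png")
print(r.sense()["eef_pos"],r.sense()["force"],w2pix(s,r.sense()["eef_pos"]))
E
```

```text
[ 0.5637214  -0.3324079   0.15536909] [0.90466658 0.19645058 0.21092626] [450.86239865 229.03483618]
```

View pics/s12.png

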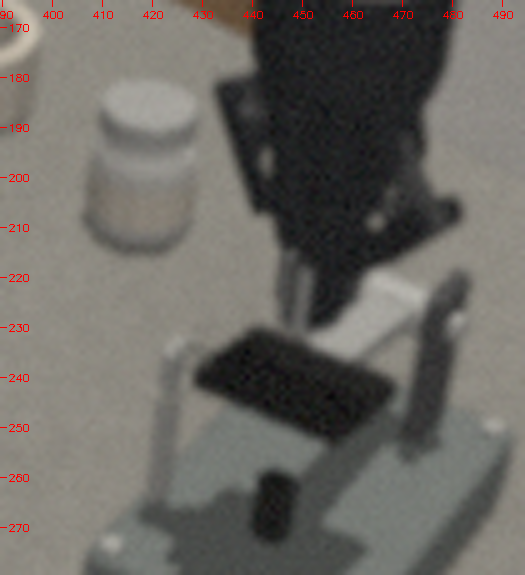

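drive_tool:
  steps:
    - [-1, [0, 0, -1], 0]
    - [-1, [0, 0, -2], 0]
    - [-1, [0, 0, -2.5], 0]
    - [-1, [0, 0, -3], 0]
    - [-1, [0, 0, -3.4], 0]
    - [-1, [0, 0, -3.8], 0]
    - [-1, [0, 0, -4.1], 0]
    - [-1, [0, 0, -4.3], 0]
    - [-1, [0, 0, -4.3], 0]
    - [-1, [0, 0, -4.3], 0]

```text
t: 22.82
eef_pos: [0.5616, -0.3335, 0.1115]
tcp_rot: [0.765, 0.644, -0.001, -0.0]
force: [-5.1, -0.7, 8.7]
gripper_width: 0.0002
```

drive_tool:
  steps:
    - [-1, [0, 0, -0.3], 0]
    - [-1, [0, 0, -0.5], 0]
    - [-1, [0, 0, -0.5], 0]
    - [-1, [0, 0, -0.5], 0]
    - [-1, [0, 0, -0.5], 0]
    - [-1, [0, 0, -0.5], 0]
    - [-1, [0, 0, -0.5], 0]
    - [-1, [0, 0, -0.5], 0]

```text
t: 23.82
eef_pos: [0.5615, -0.3336, 0.1066]
tcp_rot: [0.765, 0.644, -0.001, -0.0]
force: [-5.7, -0.3, 9.4]
gripper_width: 0.0003
```

```bash
python3 - <<'E'
from bench import r,cams
from h import *
s=cams.camera("side");crop(s,405,205,75,65,10,"pics/s13.png");c=cams.camera("top")
crop(c,180,130,90,100,6,"pics/t13.png");cv2.imwrite("pics/t13f.png",c["img"])
print(r.sense()["eef_pos"],r.sense()["force"])
E
```

```text
[ 0.56147185 -0.33363743  0.1066211 ] [-5.62037039 -0.71605774  9.26039567]
```

View pics/s13.png

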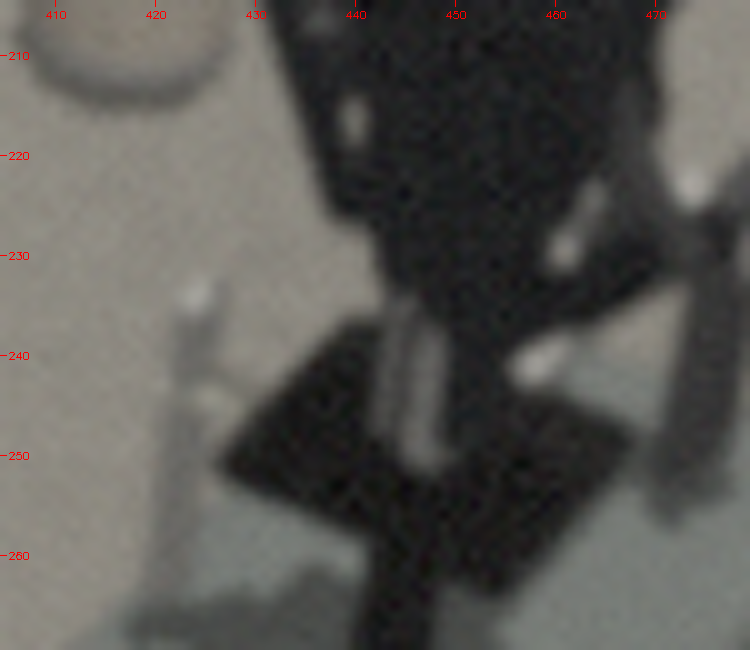

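View pics/t13f.png

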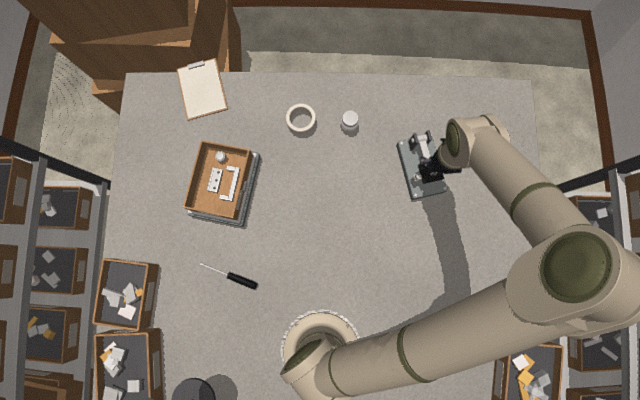

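The paddle looks level: the pointer at (426,243) lines up with the post mark at (423,243). The TCP is at z 0.1066 with 9.3 N of push, matching half travel. The fittings lie in the tray and the bystanders are where they started.

```bash
python3 - <<'E'
from bench import r,cams
r.sign_off()
s=r.sense();print(s["t"],s["eef_pos"],s["force"])
E
```

```text
the job is handed in; nothing more can be done
the job is handed in; nothing more can be done
```

The pull handle, hinge and knob are all in the tray, and I handed the job in while the robot was holding the paddle about half-way down. The simulator reports no verdict. After sign-off it refused a last reading, so these are the checks from just before it, at about 24 s of the 72 s allowed.

- **Paddle:** the pointer lined up with the white mark on the post. The fingertips were at z = 0.1066 m, against 0.106 m expected at half travel, pressing down with about 9.3 N. There was also a steady sideways drag of about 5.6 N.
- **Fittings:** in the last top view all three lay in the tray, clear of the gripper, with the knob upright.
- **Bystanders:** the tape roll, jar and screwdriver looked unmoved in the last top view; I compared them by eye only.

**Disagreements:**
- The first hinge grasp missed because the open pads stood too far back and closed over the top of it. The hinge shifted by about 2 mm, and I re-measured and gripped it lower the second time.
- The two cameras disagreed by about 5 mm on the hinge position, so I used a value between them.
- The grip-width readings were about 2 mm below the real sizes.

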